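# Dispense the large round bead from the bead wheel

### The job

Turn the bead wheel by its knob until the compartment with the large round wooden bead is at the spout, tip the pan forward by its steel handle so that this bead runs down the spout into the catch tray, then lower the pan back to level. Do not touch the beads with the gripper, keep the other four beads in the wheel, and leave the things around the dispenser where they are.

Things in the scene. Friction and masses are not known exactly. Their poses are not given: they have to be found in the camera images.
- dispenser: Wooden bead-wheel dispenser, fixed to the table; origin on the table under the wheel's axis (when level), z up. Spout and catch tray lie on its -x side, the steel tip handle on its +x side. Base board 300 x 140 x 12 mm. Above it a level pan, hinged 92 mm to -x of the origin with the hinge along y, carries a round wheel of six open-topped compartments.
- wheel (a joint): Angle of the wheel relative to the pan, rad, growing counter-clockwise seen from above. At multiples of pi/3 a compartment is centred on the spout; near 0 as found, with an empty one there. Turns both ways (stops at +-6.28) against a light friction of 0.08 N m and stays where left. A compartment within about 0.15 rad of centred empties well.
- wheel_knob (a point): Centre of the wooden bar knob on the wheel's axis, 175 mm above the table when level; the bar is 52 mm along this frame's x, 14 mm across (y), 28 mm high (14 mm either side of this point), on a steel post of 8 mm radius. The frame turns with the wheel; its z is the wheel's axis. The fence top is 32 mm below this point.
- wheel_center (a point): Point on the wheel's axis at the compartments' floor (115 mm high when level); the frame turns with the wheel and equals the dispenser's axes at wheel angle 0. Floor radius 84 mm, white; compartment centres at 0, 60, 120.. degrees from x, 4 mm spokes 22 mm high at 30, 90.. degrees, hub radius 18 mm.
- pan (a joint): Tip angle of the pan, rad: 0 level (rests there by its weight), grows as the handle is raised and the spout goes down, stop at 1.05. The large bead runs out at about 0.7 to 0.95; tip to about 1.0. The hinge is damped, so the pan sinks back slowly when let go. Lifting takes about 3 N at the handle.
- tip_handle (a point): Middle of the round steel handle bar, 12 mm thick, 90 mm long along this frame's y, 150 mm from the wheel's axis on the +x side, 115 mm above the table when level; 54 mm clear of the fence. It moves on an arc of radius 242 mm about the hinge.
- pan_hinge (a point): Point on the pan's hinge axis (along y), 108 mm above the table; the frame tips with the pan. The pan's fence round the wheel (inner radius 85 mm, 5 mm thick, 28 mm above the floor) is open only at the spout: a 48 mm gap with a 3 mm sill. The spout is 49 mm wide inside and ends 137 mm from the wheel's axis.
- tray_center (a point): Middle of the catch tray's inner floor, 17 mm above the table, 145 mm to -x of the dispenser's origin; axes as the dispenser's. Inside 90 mm (x) by 100 mm (y), walls 5 mm thick, 35 mm high.
- large_bead_center (a point): Centre of the large round wooden bead (ball, 26 mm across), the one wanted; it lies in one of the five filled compartments, about 52 mm from the wheel's axis.
- small_bead_center (a point): Centre of the small round wooden bead (ball, 18 mm across), in another compartment.
- cube_bead: Wooden cube bead, 24 mm, origin at the centre of its underside.
- barrel_bead: Upright wooden barrel bead, 26 mm across, 24 mm high, origin at the centre of its underside.
- cone_bead: Wooden cone bead, 26 mm across, 25 mm high, origin at the centre of its underside.
- putty_tub: Green lidded tub with a white lid, 78 mm across, 42 mm high, bystander; origin at the centre of its underside.
- tag_pack: Flat pale pink pack of tags, 88 x 62 x 14 mm, bystander; origin at the centre of its underside.

How it is judged:
By the outcome, as a careful person would: the job done as asked, in the order asked, and still so for the second after the job is handed in, with the robot touching nothing.
It also fails if it takes over 72 s, if anything falls off the work surface, if the arm or the gripper's body presses on something with over 40 N, if the wrist force passes 120 N, or if a joint passes its speed limit or range.

### The arm

A 6-joint arm with a two-finger parallel gripper is mounted at the origin on a cart in front of the work surface, level with it; the furniture and walls round the work are solid. World frame = base frame: x ahead of the robot, y to its left, z up, the work surface at z = 0. Lengths are in m, angles in rad, forces in N, time in s.
With the tool pointing down it reaches from about 0.35 to 0.85 m from the base axis. Payload 8.1 kg.
Tool frame: the origin (TCP) lies between the finger pads; the fingertips stand 14 mm ahead of it and the grasp point (between the pads) lies 5 mm behind it (env.tips_ahead is the z of the fingertips in the tool frame, in m); z points along the fingers, y is the direction in which the jaws open and shut (so a half turn about z gives the same grasp; the last joint's range is limited). The gripper opens to 93 mm and grips with 3 to 60 N. Pads are 15 mm wide; open, the fingers measure 128 mm over their backs; the gripper's body (75 mm by 188 mm) begins 65 mm behind the grasp point.
Start: joints at [1.234, 0.13, 1.488, -0, 1.523, -0.085], TCP at [0.149, 0.581, 0.233] pointing down, gripper open.
Joint ranges: [-2.96, 2.96], [-0.89, 2.26], [0.02, 2.5], [-1.34, 4.48], [0, 2.73], [-2.66, 2.66]. Speed limits (rad/s): [2.39, 2.39, 2.79, 3.14, 3.14, 3.14].

### API

Orientations are given as a 3x3 rotation matrix whose columns are the frame's x, y, z axes.
In Python, from workcell import telemetry, vision, job, env gives the robot as it stands. The module is installed in compiled form; this text tells all that it offers.
- The arm moves only by the tool drive_tool, never from a script. Its argument "moves" is a list of rows, each a list of 7 numbers: the turn, a rotation vector about the tool's x, y, z in units of 8 degrees (1.0 is 8 degrees), then the shift along the tool's x, y, z in units of 40 mm (1.0 is 40 mm), then the finger opening in mm, from 0 to 93. In form: [[wx, wy, wz, dx, dy, dz, gripper], ...]. A call has exactly 5 rows; each row is the pose to reach, as a shift and turn from the pose commanded when the call began, along the tool's axes at that moment; what a row does not reach only later rows make up. A row lasts 1/10 s, in which the tool goes at most 50 mm and 8.59 degrees, less where a joint would pass 70% of its speed; a pose out of reach is approached as far as the arm can. A call with a gripper value outside its range is refused whole. The fingers move at their own pace and stop on an object; "grip_force" is the grip in N (left out, the last holds). Time passes only in rows, so rows that repeat a pose let the fingers close, or fill a call up. It gives the time, the measured TCP pose, the force and the opening at its end, in the units of the state.
- telemetry.get_state(): the state, without advancing time (a new reading comes with each control period).
- vision.get_image(name): name is "scene" or "top" or "wrist"; returns the picture (400x640x3 uint8, red, green, blue); there is no depth.
- vision.get_calibration(name): a dict with "fx", "fy", "cx", "cy" (pixels), "pose" (4x4, takes a point from camera to world coordinates); the wrist camera has in their place "hand_eye" (4x4, takes a point from camera to tool coordinates, whose origin is the TCP and whose axes are the flange's). Camera axes: x right, y down, z forward; pixel columns grow to the right and rows downward; lengths in m; the calibration is good to about 2 mm. A picture is of the moment at which its call begins: read the wrist's pose just before it. get_calibration takes no time and is no camera call.
- job.hand_in(): hands the job in, once; it reports no verdict.
Trained networks look in the newest picture that a camera, given by its name, has taken for a name from the list of things; names that differ only in an ending like _2 or _b are one class to them, and where a whole thing is asked for, a point or a joint stands for the part that bears it (a point fixed in the world has none). Each returns a list of dicts, best first, with "conf" (0 to 1); they miss things now and then, are a little off and sometimes report something else, mostly with a low value. They report only what shows in the picture. A call takes as long as a camera call.
- vision.spot_in(camera, name): "point" ([column, row] in pixels, amid what is visible of it).
- vision.cut_out(camera, name): "pixels" (400x640 bool, what is visible of it) and "point" ([column, row] in pixels, amid what is visible of it).
The state is a dict: "t": time; "q": joint angles; "joint_vel": joint speeds; "tau": joint torques, N m; "ee_pos": TCP position; "orientation": TCP orientation; "wrist_force": force on the tool from outside, world axes, zero at the start; "torque": the same for the moment, N m; "width": finger opening in m.
Only numpy, scipy, OpenCV 4.12 (cv2) and the standard library are available. Lean on these libraries where they do the work, as an engineer would, in place of code of your own. Each camera call takes 0.05 s, during which the arm holds its last target.

## Working session

There is one attempt and no reset: what is moved stays moved. The work goes in short steps, Python scripts to look and compute and a tool call to move; the robot and the scene stay as the last step left them, time stands still between calls to the robot, and variables do not carry over. Pictures are saved under pics/ and viewed, and the job is handed in when it is done.

Besides the shell and the picture viewer there is one more tool, called after "Emit:" by a JSON object that holds its "fn" and its "kwargs", one argument or row to a line. drive_tool: Moves the arm, as the interface text tells. Its arguments: {"type":"object","properties":{"moves":{"type":"array"},"grip_force":{"type":"number"}},"required":["moves"]}

```bash
mkdir -p pics; python3 - <<'E'
from workcell import telemetry, vision, job, env
import cv2
s=telemetry.get_state();print(s['t'],s['ee_pos'],s['orientation'],s['width'])
for n in ['scene','top','wrist']:
    im=vision.get_image(n);cv2.imwrite(f'pics/{n}0.png',im[:,:,::-1])
    c=vision.get_calibration(n);print(n,c)
E
```

```text
0.0 [0.1492685  0.58056613 0.23158741] [[-9.68466312e-01  2.49143661e-01 -6.62274903e-04]
 [ 2.49144455e-01  9.68464767e-01 -1.74206310e-03]
 [ 2.07365931e-04 -1.85213155e-03 -9.99998263e-01]] 0.09289248506269254
scene {'fx': 488.5884002112135, 'fy': 488.5884002112135, 'cx': 317.47812530245335, 'cy': 196.9902418136829, 'pose': array([[ 0.60744497, -0.39791941,  0.68751055, -0.32488651],
       [-0.79398485, -0.27748429,  0.54091638, -1.00426754],
       [-0.02446775, -0.87444989, -0.48449842,  0.70182801],
       [ 0.        ,  0.        ,  0.        ,  1.        ]])}
top {'fx': 431.2887261249554, 'fy': 431.2887261249554, 'cx': 315.1848307989047, 'cy': 194.90227317310809, 'pose': array([[-0.01234179, -0.98046996,  0.19628126,  0.25587887],
       [-0.99950759,  0.01776   ,  0.02586812, -0.38232604],
       [-0.02884887, -0.19586535, -0.98020636,  1.09708997],
       [ 0.        ,  0.        ,  0.        ,  1.        ]])}
wrist {'fx': 330.20322808596677, 'fy': 330.20322808596677, 'cx': 319.658875300499, 'cy': 196.3564503618889, 'hand_eye': array([[ 5.29615177e-04, -9.61400475e-01, -2.75152404e-01,
         7.54308640e-02],
       [ 9.99999746e-01,  3.77900939e-04,  6.04395592e-04,
        -1.00408489e-04],
       [-4.77085858e-04, -2.75152654e-01,  9.61400431e-01,
        -1.52727859e-01],
       [ 0.00000000e+00,  0.00000000e+00,  0.00000000e+00,
         1.00000000e+00]])}
```

View pics/scene0.png

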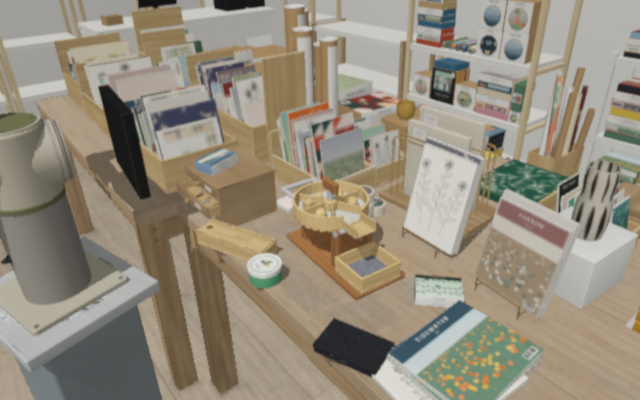

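View pics/top0.png

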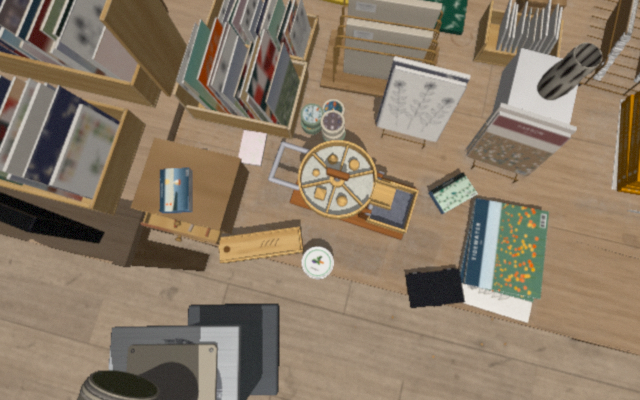

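```bash
cat > h.py <<'E'
import numpy as np
from workcell import telemetry, vision, job, env
C={n:vision.get_calibration(n) for n in ['scene','top']}
def back(n,uv,z):
    c=C[n];T=c['pose'];d=T[:3,:3]@[(uv[0]-c['cx'])/c['fx'],(uv[1]-c['cy'])/c['fy'],1]
    o=T[:3,3];return o+d*(z-o[2])/d[2]
def proj(n,p):
    c=C[n];T=c['pose'];q=T[:3,:3].T@(np.asarray(p)-T[:3,3]);return np.array([c['fx']*q[0]/q[2]+c['cx'],c['fy']*q[1]/q[2]+c['cy']])
E
python3 - <<'E'
from h import *
hs=dict(wheel_knob=.175,wheel_center=.115,tip_handle=.115,pan_hinge=.108,tray_center=.017,large_bead_center=.128,small_bead_center=.124,cube_bead=.127,barrel_bead=.127,cone_bead=.125,putty_tub=.021,tag_pack=.007)
for n in ['top','scene']:
  vision.get_image(n)
  for k,z in hs.items():
    for d in vision.spot_in(n,k)[:2]: print(n,k,round(d['conf'],2),np.round(d['point'],1),np.round(back(n,d['point'],z),3))
print(telemetry.get_state()['t'])
E
```

```text
top wheel_knob 0.58 [339.1 177.9] [ 0.478 -0.411  0.175]
top wheel_center 0.82 [338.3 182.8] [ 0.48  -0.411  0.115]
top tip_handle 0.74 [339.8 178.5] [ 0.491 -0.414  0.115]
top tip_handle 0.39 [252.9 142.8] [ 0.582 -0.209  0.115]
top pan_hinge 0.86 [338.2 181.5] [ 0.485 -0.411  0.108]
top tray_center 0.59 [315.8 262.5] [ 0.301 -0.353  0.017]
top large_bead_center 0.58 [342.2 201.5] [ 0.433 -0.418  0.128]
top cube_bead 0.47 [320.2 193.7] [ 0.453 -0.368  0.127]
top barrel_bead 0.28 [342.5 200.9] [ 0.435 -0.419  0.127]
top cone_bead 0.42 [334.  161.4] [ 0.529 -0.402  0.125]
top putty_tub 0.81 [318.3 264.3] [ 0.297 -0.359  0.021]
top putty_tub 0.58 [348.7 191.5] [ 0.479 -0.439  0.021]
top tag_pack 0.89 [252.4 145.4] [ 0.611 -0.189  0.007]
scene wheel_knob 0.61 [333.2 201.7] [ 0.425 -0.457  0.175]
scene wheel_knob 0.16 [346.3 237.5] [ 0.326 -0.56   0.175]
scene wheel_center 0.83 [333.5 203.6] [ 0.504 -0.401  0.115]
scene tip_handle 0.65 [330.7 202.2] [ 0.505 -0.391  0.115]
scene pan_hinge 0.6 [332.8 208.3] [ 0.494 -0.406  0.108]
scene pan_hinge 0.53 [329.6 201.8] [ 0.515 -0.381  0.108]
scene tray_center 0.62 [345.  238.3] [ 0.517 -0.426  0.017]
scene large_bead_center 0.46 [321.7 210.7] [ 0.443 -0.411  0.128]
scene cube_bead 0.55 [308.6 199.2] [ 0.47  -0.352  0.127]
scene putty_tub 0.68 [268.1 268.1] [ 0.31  -0.355  0.021]
scene tag_pack 0.46 [285.5 204.5] [ 0.573 -0.18   0.007]
1.45
```

```bash
python3 - <<'E'
import cv2
a=cv2.imread('pics/top0.png')[120:290,240:440];cv2.imwrite('pics/tc.png',cv2.resize(a,None,fx=4,fy=3.5,interpolation=cv2.INTER_CUBIC)[:600])
a=cv2.imread('pics/scene0.png')[160:310,240:440];cv2.imwrite('pics/sc.png',cv2.resize(a,None,fx=4,fy=4,interpolation=cv2.INTER_CUBIC))
E
```

```text
(no output)
```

View pics/tc.png

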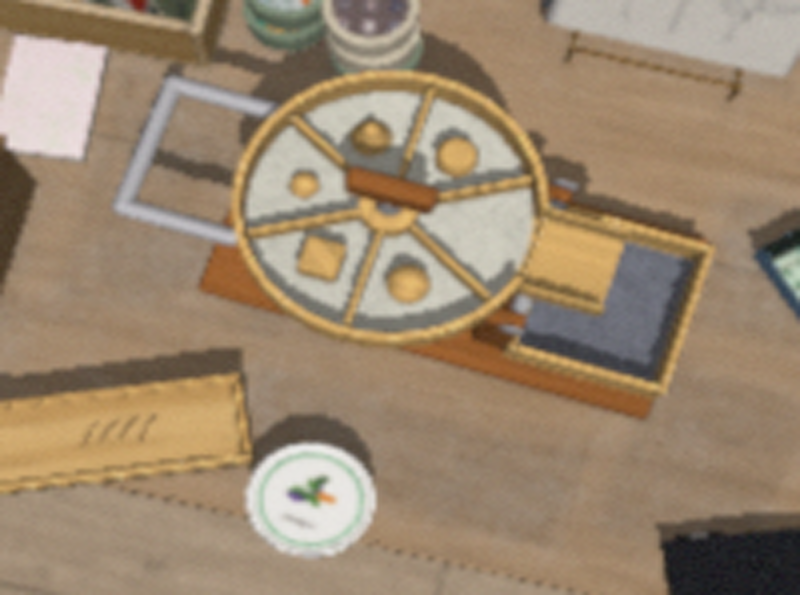

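View pics/sc.png

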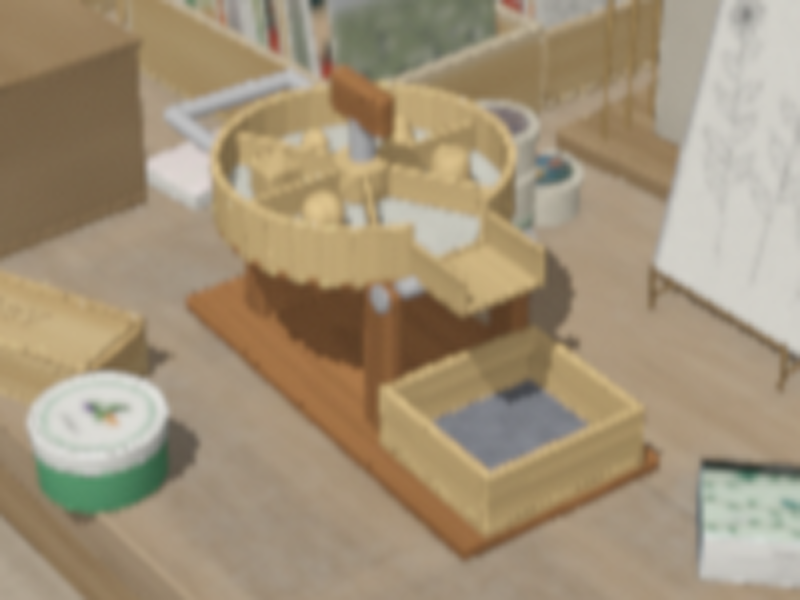

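```bash
python3 - <<'E'
from h import *
from scipy.optimize import least_squares
L=[((150,45,115),(175,82)),((150,-45,115),(122,210)),((150,-45,115),(122,210)),((-195,55,50),(712,245)),((-195,-55,50),(662,390))]
# y sign: -x to image right(-y world); disp y = z cross x
def res(p,sgn):
    r=[]
    for (a,b,z),(u,v) in L:
        c,s=np.cos(p[2]),np.sin(p[2]);a,b=a/1e3,sgn*b/1e3
        r+=list(proj('top',(p[0]+c*a-s*b,p[1]+s*a+c*b,z/1e3))-[240+u/4,120+v/3.5])
    return r
for sg in(1,-1):
    o=least_squares(res,[.48,-.41,1.4],args=(sg,));print(sg,o.x,np.degrees(o.x[2]),np.round(o.fun,1))
o=least_squares(res,[.48,-.41,1.4],args=(-1,)).x
for (a,b,z) in [(0,0,.175),(0,0,.115),(150,0,.115),(-145,0,.017)]:
    c,s=np.cos(o[2]),np.sin(o[2]);P=(o[0]+c*a/1e3-s*b/1e3,o[1]+s*a/1e3+c*b/1e3,z);print(np.round(P,3),np.round(proj('top',P),0),np.round(proj('scene',P),0))
def tri(us,ut):
    A=[];B=[]
    def f(p): return np.r_[proj('scene',p)-us,proj('top',p)-ut]
    r=least_squares(f,[.4,.2,.2]);return np.round(r.x,3),np.round(r.fun,1)
print('panel',tri((137,103),(101,240)))
print('drawerbox near top corner',tri((273,172),(247,157)))
print('white stand top',tri((425,140),(397,62)))
E
```

```text
1 [ 0.47102815 -0.40327898  1.33729802] 76.62153244315718 [-15.5  48.3   6.8 -24.5   6.8 -24.5  -9.2  41.   11.3 -43.8]
-1 [ 0.48540954 -0.40780354  1.23841984] 70.95623013639447 [-0.9  0.9 -0.3 -0.7 -0.3 -0.7  0.7 -0.2  0.8  0.7]
[ 0.485 -0.408  0.175] [338. 174.] [331. 185.]
[ 0.485 -0.408  0.115] [337. 181.] [331. 208.]
[ 0.534 -0.266  0.115] [277. 162.] [298. 184.]
[ 0.438 -0.545  0.017] [391. 207.] [369. 271.]
panel (array([0.324, 0.027, 0.337]), array([ 8.4,  0.5, -3.8,  4.8]))
drawerbox near top corner (array([ 0.536, -0.192,  0.131]), array([ 4.3, -0.6, -2.6,  2.7]))
white stand top (array([ 0.711, -0.535,  0.243]), array([ 2.4, -1. , -1.7,  1.4]))
```

```bash
cat >> h.py <<'E'
from scipy.spatial.transform import Rotation as Ro
def down(ps):
    a=np.radians(ps);y=np.array([np.cos(a),np.sin(a),0]);z=np.array([0,0,-1.]);return np.c_[np.cross(y,z),y,z]
def plan(p0,R0,p1,R1):
    w=Ro.from_matrix(R0.T@R1).as_rotvec();d=R0.T@(np.asarray(p1)-p0)
    return np.round(np.degrees(w)/8,2),np.round(d/.04,2)
def chain(wps):
    s=telemetry.get_state();p,R=np.array(s['ee_pos']),np.array(s['orientation'])
    for q,ps in wps:
        R1=down(ps) if np.isscalar(ps) else ps
        print(*plan(p,R,q,R1),'max mm',round(1e3*np.linalg.norm(np.asarray(q)-p)));p,R=np.asarray(q),R1
E
python3 - <<'E'
from h import *
P=lambda r,f,z:(r*np.cos(np.radians(f)),r*np.sin(np.radians(f)),z)
chain([((.149,.58,.46),75.6),(P(.48,45,.5),50),(P(.46,15,.5),25),(P(.46,-13,.5),0),(P(.54,-36,.48),-19)])
E
```

```text
[ 0.  0. -0.] [ 0.   -0.03 -5.68] max mm 227
[0.  0.  3.2] [-6.11 -4.64 -1.  ] max mm 309
[0.   0.   3.12] [-5.55 -2.53  0.  ] max mm 244
[0.   0.   3.12] [-5.08 -2.26  0.  ] max mm 223
[0.   0.   2.38] [-5.35 -0.28  0.5 ] max mm 215
```

Emit:
{"fn": "drive_tool", "kwargs": {
  "moves": [
    [0,0,0,0,0,-1.15,93],
    [0,0,0,0,0,-2.3,93],
    [0,0,0,0,0,-3.4,93],
    [0,0,0,0,0,-4.6,93],
    [0,0,0,0,0,-5.7,93]
  ]
}}

```text
t: 1.95
ee_pos: [0.1494, 0.5808, 0.4632]
orientation: [[-0.968, 0.249, 0.0], [0.249, 0.968, 0.001], [-0.0, 0.001, -1.0]]
wrist_force: [0.1, 0.7, 0.8]
width: 0.093
```

Emit:
{"fn": "drive_tool", "kwargs": {
  "moves": [
    [0,0,0.6,-1,-0.7,-0.2,93],
    [0,0,1.2,-2,-1.4,-0.4,93],
    [0,0,1.9,-3,-2.1,-0.6,93],
    [0,0,2.5,-4,-2.9,-0.8,93],
    [0,0,3.2,-5,-3.6,-1,93]
  ]
}}

```text
t: 2.45
ee_pos: [0.3071, 0.3911, 0.501]
orientation: [[-0.764, 0.645, 0.0], [0.645, 0.764, 0.0], [-0.0, 0.001, -1.0]]
wrist_force: [0.9, -0.0, -0.6]
width: 0.0928
```

```bash
python3 - <<'E'
from h import *
s=telemetry.get_state();print(s['t'],s['ee_pos'],s['q'])
P=lambda r,f,z:(r*np.cos(np.radians(f)),r*np.sin(np.radians(f)),z)
chain([(P(.47,22,.5),30),(P(.46,-6,.5),5),(P(.54,-30,.48),-19)])
E
```

```text
2.45 [0.3070652  0.39111852 0.50099159] [ 8.02070173e-01 -8.94562720e-02  1.22263870e+00 -1.21836559e-05
  2.00777308e+00 -6.71095265e-02]
[ 0.   -0.    2.48] [-5.93 -2.03  0.02] max mm 251
[0.   0.   3.12] [-5.12 -2.33  0.  ] max mm 225
[0. 0. 3.] [-5.55 -0.23  0.5 ] max mm 223
```

Emit:
{"fn": "drive_tool", "kwargs": {
  "moves": [
    [0,0,0.5,-1.18,-0.4,0,93],
    [0,0,1,-2.36,-0.8,0,93],
    [0,0,1.5,-3.54,-1.2,0,93],
    [0,0,2,-4.7,-1.6,0,93],
    [0,0,2.5,-5.9,-2,0,93]
  ]
}}

```text
t: 2.95
ee_pos: [0.4359, 0.1784, 0.5008]
orientation: [[-0.497, 0.868, 0.001], [0.868, 0.497, 0.0], [-0.0, 0.001, -1.0]]
wrist_force: [0.8, 1.3, 0.4]
width: 0.0934
```

Emit:
{"fn": "drive_tool", "kwargs": {
  "moves": [
    [0,0,0.6,-1.02,-0.46,0,93],
    [0,0,1.2,-2.04,-0.93,0,93],
    [0,0,1.9,-3.06,-1.4,0,93],
    [0,0,2.5,-4.1,-1.86,0,93],
    [0,0,3.1,-5.1,-2.3,0,93]
  ]
}}

```text
t: 3.45
ee_pos: [0.4573, -0.0443, 0.5007]
orientation: [[-0.087, 0.996, 0.001], [0.996, 0.087, -0.0], [-0.0, 0.001, -1.0]]
wrist_force: [0.8, 1.3, 0.5]
width: 0.0931
```

```bash
python3 - <<'E'
from h import *
s=telemetry.get_state();print(s['t'],s['ee_pos'],s['q'])
chain([((.47,-.24,.43),-19),((.488,-.39,.35),-19)])
E
```

```text
3.45 [ 0.45734594 -0.04434873  0.50071282] [-2.08328760e-01 -1.89014870e-01  1.31304479e+00  2.42685776e-06
  2.01678475e+00 -2.94967102e-01]
[0.01 0.   3.  ] [-4.9  -0.11  1.77] max mm 208
[0. 0. 0.] [-3.4   1.65  2.  ] max mm 171
```

Emit:
{"fn": "drive_tool", "kwargs": {
  "moves": [
    [0,0,0.6,-1,0,0.3,93],
    [0,0,1.2,-2,0,0.7,93],
    [0,0,1.8,-3,0,1,93],
    [0,0,2.4,-4,0,1.4,93],
    [0,0,3,-4.9,-0.1,1.8,93]
  ]
}}

```text
t: 3.95
ee_pos: [0.4712, -0.2399, 0.4278]
orientation: [[0.326, 0.945, 0.0], [0.945, -0.326, -0.0], [-0.0, 0.0, -1.0]]
wrist_force: [-0.1, -0.2, 0.4]
width: 0.0931
```

Emit:
{"fn": "drive_tool", "kwargs": {
  "moves": [
    [0,0,0,-0.8,0.4,0.5,93],
    [0,0,0,-1.7,0.8,1,93],
    [0,0,0,-2.6,1.2,1.5,93],
    [0,0,0,-3.4,1.65,2,93],
    [0,0,0,-3.4,1.65,2,93]
  ]
}}

```text
t: 4.45
ee_pos: [0.4882, -0.391, 0.3422]
orientation: [[0.326, 0.945, -0.006], [0.945, -0.326, 0.005], [0.002, -0.008, -1.0]]
wrist_force: [0.3, -0.1, -0.6]
width: 0.0926
```

```bash
cat >> h.py <<'E'
def wcam():
    s=telemetry.get_state();T=np.eye(4);T[:3,:3]=s['orientation'];T[:3,3]=s['ee_pos']
    c=vision.get_calibration('wrist');C['wrist']=dict(fx=c['fx'],fy=c['fy'],cx=c['cx'],cy=c['cy'],pose=T@c['hand_eye'])
E
python3 - <<'E'
from h import *
import cv2
wcam();im=vision.get_image('wrist');cv2.imwrite('pics/w1.png',im[:,:,::-1])
hs=dict(wheel_knob=.175,wheel_center=.115,tip_handle=.115,large_bead_center=.128,small_bead_center=.124,cube_bead=.127,barrel_bead=.127,cone_bead=.125)
for k,z in hs.items():
    for d in vision.spot_in('wrist',k)[:2]: print(k,round(d['conf'],2),np.round(d['point'],1),np.round(back('wrist',d['point'],z),3))
print(telemetry.get_state()['t'])
for a in (0,120,240):
  ps=np.radians(71+a);print(a,proj('wrist',(.485+.052*np.cos(ps),-.408+.052*np.sin(ps),.128)))
E
```

```text
wheel_knob 0.91 [323.5 179.7] [ 0.493 -0.39   0.175]
wheel_center 0.89 [325.7 183.8] [ 0.489 -0.408  0.115]
wheel_center 0.63 [287.4 207. ] [ 0.436 -0.421  0.115]
tip_handle 0.9 [324.3 181.4] [ 0.488 -0.405  0.115]
tip_handle 0.27 [324.5 183.9] [ 0.488 -0.408  0.115]
large_bead_center 0.84 [284.6 205.8] [ 0.436 -0.415  0.128]
small_bead_center 0.67 [322.3 181.3] [ 0.487 -0.402  0.124]
small_bead_center 0.66 [322.6 181. ] [ 0.487 -0.402  0.124]
cube_bead 0.7 [321.5 181.8] [ 0.486 -0.402  0.127]
cube_bead 0.67 [281.1 164.3] [ 0.45  -0.368  0.127]
barrel_bead 0.85 [360.4 211.5] [ 0.518 -0.45   0.127]
cone_bead 0.57 [362.8 158.2] [ 0.539 -0.391  0.125]
4.9
0 [322.42436864 141.70280302]
120 [283.75869302 208.86907262]
240 [360.86016511 209.04553171]
```

View pics/w1.png

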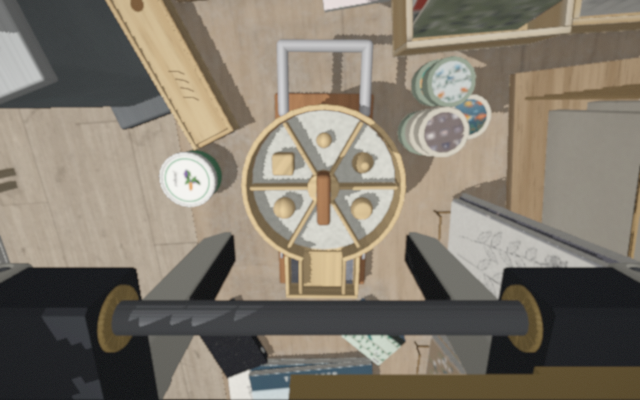

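```bash
python3 - <<'E'
import cv2
a=cv2.imread('pics/w1.png')[100:290,235:415];cv2.imwrite('pics/w1c.png',cv2.resize(a,None,fx=4,fy=3.15,interpolation=cv2.INTER_CUBIC))
from h import *
wcam()
c=(.485,-.408)
print('axis knob',proj('wrist',(*c,.175)),'floor',proj('wrist',(*c,.115)))
# rim centre estimate
R=telemetry.get_state()
for uv,z in [((323,178),.189),((279,46),.115),((371,46),.115),((325,46),.115)]:print(uv,back('wrist',uv,z))
E
```

```text
axis knob [319.80562967 200.0519321 ] floor [319.68828067 185.85351762]
(323, 178) [ 0.49643528 -0.38383747  0.189     ]
(279, 46) [ 0.49339221 -0.24646434  0.115     ]
(371, 46) [ 0.58749225 -0.27834657  0.115     ]
(325, 46) [ 0.54043054 -0.26240149  0.115     ]
```

View pics/w1c.png

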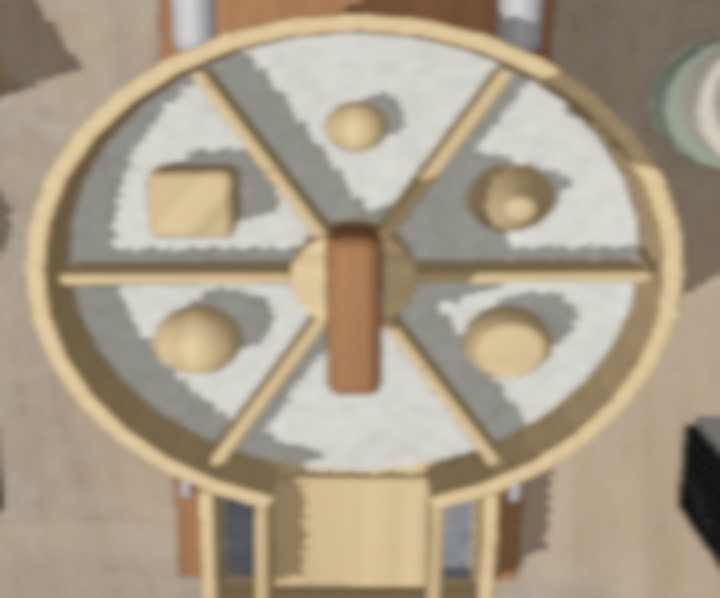

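```bash
python3 - <<'E'
from h import *
wcam()
print(back('wrist',(323.7,200),.189), back('wrist',(323.7,185.5),.115))
s=telemetry.get_state();print(s['t'],s['ee_pos'],s['orientation'])
chain([((.489,-.4085,.25),-19),((.489,-.4085,.18),-19)])
E
```

```text
[ 0.48998232 -0.40521857  0.189     ] [ 0.48973569 -0.40914313  0.115     ]
4.9 [ 0.49031814 -0.38736591  0.34984945] [[ 3.21670201e-01  9.46850420e-01  1.60152270e-03]
 [ 9.46851387e-01 -3.21668080e-01 -1.44809272e-03]
 [-8.55968465e-04  1.98221227e-03 -9.99997669e-01]]
[0.01 0.01 0.03] [-0.51  0.13  2.5 ] max mm 102
[0. 0. 0.] [0.   0.   1.75] max mm 70
```

Emit:
{"fn": "drive_tool", "kwargs": {
  "moves": [
    [0,0,0,-0.1,0.02,0.5,93],
    [0,0,0,-0.2,0.05,1,93],
    [0,0,0,-0.3,0.08,1.5,93],
    [0,0,0,-0.4,0.1,2.1,93],
    [0,0,0,-0.48,0.13,2.5,93]
  ]
}}

```text
t: 5.4
ee_pos: [0.4884, -0.4073, 0.247]
orientation: [[0.322, 0.947, -0.001], [0.947, -0.322, 0.001], [0.0, -0.001, -1.0]]
wrist_force: [0.1, -0.3, -0.0]
width: 0.093
```

```bash
python3 - <<'E'
from h import *
import cv2
wcam();im=vision.get_image('wrist').copy()
for z in(.161,.189):
  cv2.circle(im,tuple(int(round(v)) for v in proj('wrist',(.4893,-.4075,z))),2,(255,0,0),-1)
cv2.imwrite('pics/w2.png',im[:,:,::-1])
s=telemetry.get_state();print(s['t'],s['ee_pos'],s['orientation'])
chain([((.4893,-.4075,.179),-19)])
E
```

```text
5.45 [ 0.48755829 -0.4071029   0.24403433] [[ 0.32261404  0.94652448 -0.0034029 ]
 [ 0.94652885 -0.32260444  0.00308416]
 [ 0.00182144 -0.00421594 -0.99998945]]
[-0.03 -0.01  0.02] [0.   0.05 1.63] max mm 65
```

View pics/w2.png

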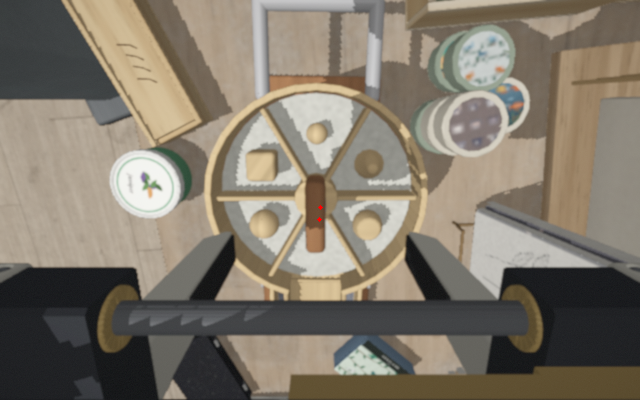

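```bash
python3 - <<'E'
from h import *
import cv2
wcam();im=vision.get_image('wrist').copy()
r=vision.cut_out('wrist','wheel_knob')[0]
m=r['pixels'];v,u=np.nonzero(m);print(r['conf'],u.min(),u.max(),v.min(),v.max())
s=telemetry.get_state();print(s['t'],s['ee_pos'],s['orientation'])
for z in(.161,.189): print(proj('wrist',(.4893,-.4075,z)))
hsv=cv2.cvtColor(im[150:270,280:350],cv2.COLOR_RGB2HSV);k=(hsv[...,1]>110)&(hsv[...,2]<190);v,u=np.nonzero(k)
for r in range(170,256,8): 
  x=u[v+150==r]; print(r,(x.min()+280,x.max()+280) if len(x) else None)
E
```

```text
0.69 218 418 93 277
5.55 [ 0.48820838 -0.40729104  0.24751853] [[ 3.22701424e-01  9.46499585e-01 -1.52548046e-03]
 [ 9.46500308e-01 -3.22699166e-01  1.55435837e-03]
 [ 9.78928284e-04 -1.94546138e-03 -9.99997628e-01]]
[321.03869995 208.00166811]
[321.02866056 220.85451231]
170 None
178 (np.int64(309), np.int64(324))
186 (np.int64(308), np.int64(325))
194 (np.int64(307), np.int64(325))
202 (np.int64(307), np.int64(325))
210 (np.int64(307), np.int64(325))
218 (np.int64(308), np.int64(325))
226 (np.int64(308), np.int64(324))
234 (np.int64(309), np.int64(324))
242 (np.int64(309), np.int64(324))
250 (np.int64(309), np.int64(324))
```

Emit:
{"fn": "drive_tool", "kwargs": {
  "moves": [
    [0,0,0,0,-0.03,0.5,93],
    [0,0,0,0,-0.04,1,93],
    [0,0,0,0,-0.04,1.5,93],
    [0,0,0,0,-0.04,1.7,93],
    [0,0,0,0,-0.04,1.7,60]
  ],
  "grip_force": 12
}}

```text
t: 6.05
ee_pos: [0.487, -0.407, 0.1803]
orientation: [[0.323, 0.947, -0.001], [0.947, -0.323, 0.001], [0.0, -0.001, -1.0]]
wrist_force: [-0.5, -0.7, -0.1]
width: 0.0886
```

Emit:
{"fn": "drive_tool", "kwargs": {
  "moves": [
    [0,0,0,0,0,0,40],
    [0,0,0,0,0,0,28],
    [0,0,0,0,0,0,22],
    [0,0,0,0,0,0,20],
    [0,0,0,0,0,0,20]
  ]
}}

```text
t: 6.55
ee_pos: [0.4872, -0.4075, 0.1808]
orientation: [[0.323, 0.946, 0.0], [0.946, -0.323, -0.0], [-0.0, 0.0, -1.0]]
wrist_force: [-0.1, 0.8, 0.2]
width: 0.0494
```

```bash
python3 - <<'E'
from h import *
import cv2
wcam();im=vision.get_image('wrist').copy()
cv2.imwrite('pics/w3.png',im[:,:,::-1])
s=telemetry.get_state();print(s)
E
```

```text
{'t': 6.6, 'q': array([-7.77178664e-01,  2.51388905e-01,  1.44696369e+00, -1.73203803e-05,
        1.44299243e+00, -4.48583792e-01]), 'joint_vel': array([ 0.00031103,  0.00212253,  0.00176316, -0.0007548 , -0.00029109,
       -0.00049007]), 'tau': array([ 5.57525214e-03, -6.14924169e+01, -4.85287714e+01,  6.42135367e-02,
        4.65780578e-02,  2.02715646e-04]), 'ee_pos': array([ 0.48714268, -0.40738857,  0.1806435 ]), 'orientation': array([[ 3.22711321e-01,  9.46497425e-01,  1.64487232e-04],
       [ 9.46497432e-01, -3.22711291e-01, -1.85902899e-04],
       [-1.22874728e-04,  2.15679712e-04, -9.99999969e-01]]), 'wrist_force': array([-0.74986492,  0.58861548, -0.47385311]), 'torque': array([-0.0326752 ,  0.05647124, -0.02304087]), 'width': 0.04558741189854371}
```

View pics/w3.png

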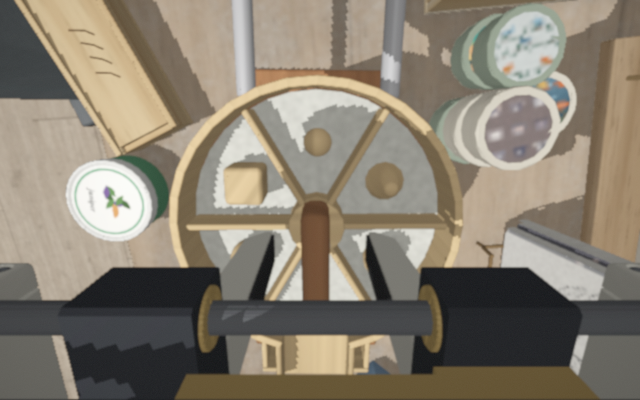

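Emit:
{"fn": "drive_tool", "kwargs": {
  "moves": [
    [0,0,0,0,-0.02,0,40],
    [0,0,0,0,-0.04,0,30],
    [0,0,0,0,-0.04,0,24],
    [0,0,0,0,-0.04,0,20],
    [0,0,0,0,-0.04,0,18]
  ]
}}

```text
t: 7.1
ee_pos: [0.4856, -0.4068, 0.1804]
orientation: [[0.323, 0.947, -0.0], [0.947, -0.323, 0.0], [0.0, -0.0, -1.0]]
wrist_force: [0.5, -0.4, -0.1]
width: 0.0187
```

Emit:
{"fn": "drive_tool", "kwargs": {
  "moves": [
    [0,0,0,0,0,0,14],
    [0,0,0,0,0,0,12],
    [0,0,0,0,0,0,10],
    [0,0,0,0,0,0,10],
    [0,0,0,0,0,0,10]
  ]
}}

```text
t: 7.6
ee_pos: [0.4852, -0.4067, 0.1804]
orientation: [[0.323, 0.946, -0.001], [0.946, -0.323, 0.0], [0.0, -0.001, -1.0]]
wrist_force: [-5.2, 2.5, 2.7]
width: 0.0139
```

Emit:
{"fn": "drive_tool", "kwargs": {
  "moves": [
    [0,0,-0.4,0,-0.01,0,10],
    [0,0,-1,0,-0.02,0,10],
    [0,0,-1.7,0,-0.02,0,10],
    [0,0,-2.4,0,-0.02,0,10],
    [0,0,-3,0,-0.02,0,10]
  ],
  "grip_force": 25
}}

```text
t: 8.1
ee_pos: [0.4852, -0.4067, 0.1804]
orientation: [[-0.094, 0.996, 0.001], [0.996, 0.094, -0.0], [-0.0, 0.001, -1.0]]
wrist_force: [-0.5, 0.3, -0.2]
width: 0.0143
```

Emit:
{"fn": "drive_tool", "kwargs": {
  "moves": [
    [0,0,-0.6,0,0,0,10],
    [0,0,-1.2,0,0,0,10],
    [0,0,-1.8,0,0,0,10],
    [0,0,-2.4,0,0,0,10],
    [0,0,-3,0,0,0,10]
  ]
}}

```text
t: 8.6
ee_pos: [0.4853, -0.4066, 0.1804]
orientation: [[-0.49, 0.871, 0.001], [0.871, 0.49, -0.0], [-0.001, 0.001, -1.0]]
wrist_force: [-0.1, 0.4, 0.1]
width: 0.0138
```

Emit:
{"fn": "drive_tool", "kwargs": {
  "moves": [
    [0,0,-0.5,0,0,0,10],
    [0,0,-1,0,0,0,10],
    [0,0,-1.4,0,0,0,10],
    [0,0,-1.5,0,0,0,10],
    [0,0,-1.5,0,0,0,10]
  ]
}}

```text
t: 9.1
ee_pos: [0.4853, -0.4066, 0.1804]
orientation: [[-0.658, 0.753, 0.001], [0.753, 0.658, -0.0], [-0.001, 0.001, -1.0]]
wrist_force: [1.2, -0.3, -2.1]
width: 0.0135
```

```bash
python3 - <<'E'
from h import *
import cv2
wcam();im=vision.get_image('wrist').copy()
cv2.imwrite('pics/w4.png',im[:,:,::-1])
im=vision.get_image('top')[120:290,240:440]
cv2.imwrite('pics/t4.png',cv2.resize(im[:,:,::-1],None,fx=4,fy=3.5,interpolation=cv2.INTER_CUBIC))
s=telemetry.get_state();print(s)
E
```

```text
{'t': 9.2, 'q': array([-7.78586335e-01,  2.45866690e-01,  1.45384015e+00,  4.28477615e-04,
        1.44104309e+00, -1.49619530e+00]), 'joint_vel': array([-0.00164953,  0.00036339, -0.00127063, -0.0005114 ,  0.00023792,
       -0.00424236]), 'tau': array([-1.06065799e+00, -6.16865802e+01, -4.80924654e+01, -5.78374509e-01,
        8.39699283e-01, -1.55544968e-02]), 'ee_pos': array([ 0.48530199, -0.40659861,  0.18041259]), 'orientation': array([[-6.57543197e-01,  7.53416311e-01,  8.98327832e-04],
       [ 7.53416413e-01,  6.57543630e-01, -2.89358396e-04],
       [-8.08697079e-04,  4.86549288e-04, -9.99999555e-01]]), 'wrist_force': array([ 2.74864257, -0.7578874 , -0.68851116]), 'torque': array([-0.07373354, -0.41242276,  0.00523652]), 'width': 0.014229473559935243}
```

View pics/w4.png

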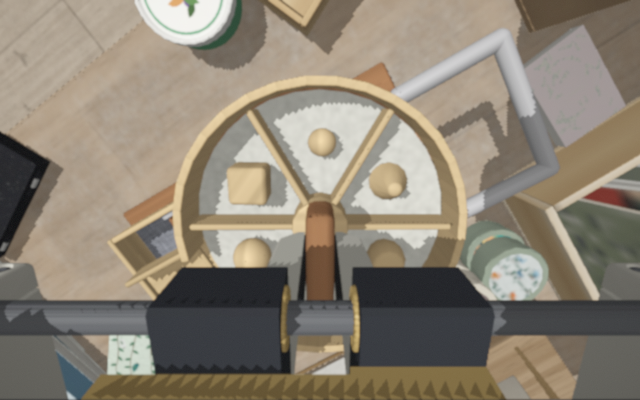

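View pics/t4.png

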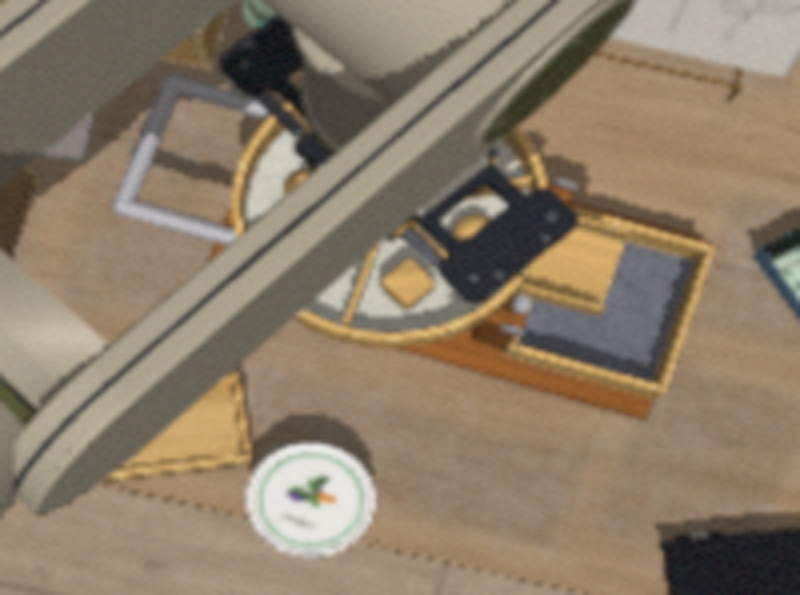

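Emit:
{"fn": "drive_tool", "kwargs": {
  "moves": [
    [0,0,0,0,0,0,20],
    [0,0,0,0,0,0,28],
    [0,0,0,0,0,0,40],
    [0,0,0,0,0,-0.3,40],
    [0,0,0,0,0,-1,40]
  ]
}}

```text
t: 9.7
ee_pos: [0.4835, -0.4054, 0.2183]
orientation: [[-0.658, 0.753, -0.004], [0.753, 0.658, 0.004], [0.005, -0.001, -1.0]]
wrist_force: [0.0, -0.2, -0.2]
width: 0.0394
```

Emit:
{"fn": "drive_tool", "kwargs": {
  "moves": [
    [0,0,0,0,0,-1,40],
    [0,0,0,0,0,-1.8,40],
    [0,0,0,0,0,-2.6,40],
    [0,0,0,0,0,-3.2,40],
    [0,0,0,0,0,-3.2,40]
  ]
}}

```text
t: 10.2
ee_pos: [0.4858, -0.4077, 0.3548]
orientation: [[-0.658, 0.753, 0.006], [0.753, 0.658, -0.006], [-0.009, 0.001, -1.0]]
wrist_force: [0.2, 0.5, 1.1]
width: 0.0401
```

```bash
python3 - <<'E'
from h import *
import cv2
s=telemetry.get_state();print(s['t'],s['ee_pos'],s['wrist_force'],s['width'])
wcam();im=vision.get_image('wrist').copy()
cv2.imwrite('pics/w5.png',im[:,:,::-1])
print([(d['conf'],d['point'],back('wrist',d['point'],.128)) for d in vision.spot_in('wrist','large_bead_center')])
chain([((.534,-.265,.29),71),((.534,-.265,.11),71)])
E
```

```text
10.2 [ 0.48582622 -0.40765091  0.3548067 ] [0.24721225 0.47745285 1.11292692] 0.04008463416948794
[(0.69, [279.9, 188.8], array([ 0.46780095, -0.45750759,  0.128     ]))]
[-0.    0.01 -3.73] [1.86 3.26 1.48] max mm 161
[0. 0. 0.] [0.  0.  4.5] max mm 180
```

View pics/w5.png

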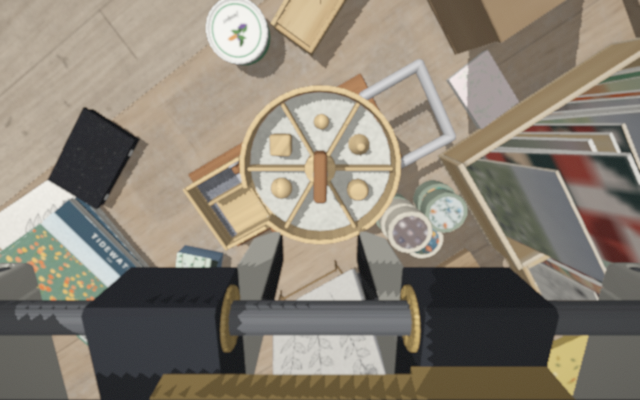

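```bash
python3 - <<'E'
from h import *
import cv2
from scipy.optimize import least_squares
wcam()
def tri(uw,ut,n='top'): 
    r=least_squares(lambda p:np.r_[proj('wrist',p)-uw,proj(n,p)-ut],[.6,-.3,.1]);return np.round(r.x,3),np.round(r.fun,1)
print('bin corner (top px 293,135)',tri((447,161),(293,136)))
print('cup',tri((409,232),(332,124)))
im=vision.get_image('wrist')
# body footprint corners at handle, z .18 in w5 image
o=np.array([.534,-.265]);u=np.array([.3256,.9455]);v=np.array([-.9455,.3256])
for a,b in[(-.094,-.038),(.094,-.038),(.094,.038),(-.094,.038)]:
  p=o+a*u+b*v; print(p,np.round(proj('wrist',(*p,.175))),np.round(proj('top',(*p,.175))),np.round(proj('top',(*p,.3))))
E
```

```text
bin corner (top px 293,135) (array([ 0.598, -0.301,  0.107]), array([-0.1,  0.9, -1.5,  1. ]))
cup (array([ 0.637, -0.398,  0.088]), array([-0.5,  0. , -0.7, -0.6]))
[ 0.5393226 -0.3662498] [385. 184.] [318. 151.] [317. 132.]
[ 0.6005354 -0.1884958] [564.  88.] [239. 127.] [227. 105.]
[ 0.5286774 -0.1637502] [537.   9.] [228. 158.] [213. 140.]
[ 0.4674646 -0.3415042] [350. 118.] [308. 183.] [304. 168.]
```

Emit:
{"fn": "drive_tool", "kwargs": {
  "moves": [
    [0,0,-0.75,0.37,0.65,0.3,40],
    [0,0,-1.5,0.74,1.3,0.6,40],
    [0,0,-2.2,1.1,1.95,0.9,40],
    [0,0,-3,1.5,2.6,1.2,40],
    [0,0,-3.75,1.86,3.26,1.5,40]
  ]
}}

```text
t: 10.85
ee_pos: [0.5332, -0.263, 0.2857]
orientation: [[-0.948, 0.319, -0.003], [0.319, 0.948, 0.002], [0.003, 0.001, -1.0]]
wrist_force: [-0.6, -0.8, 0.2]
width: 0.0397
```

```bash
python3 - <<'E'
from h import *
import cv2
vision.get_image('top')
wcam();im=vision.get_image('wrist').copy()
s=telemetry.get_state();print(s['t'],s['ee_pos'],s['wrist_force'],s['q'])
for b in(-.045,0,.045):
  p=np.array([.534-.9455*b,-.265+.3256*b,.115]);print(proj('wrist',p))
  cv2.circle(im,tuple(int(round(v)) for v in proj('wrist',p)),2,(255,0,0),-1)
cv2.imwrite('pics/w6.png',im[:,:,::-1])
chain([((.534,-.265,.11),71)])
E
```

```text
10.95 [ 0.53354638 -0.26051287  0.28414062] [ 0.17334702 -0.4546448   0.04188628] [-5.41304983e-01  1.04275498e-01  1.42325434e+00  1.22088939e-03
  1.62084589e+00 -1.79007590e+00]
[312.12213863 225.51222606]
[312.61440843 183.24379735]
[313.14416419 137.75666063]
[ 0.02 -0.05  0.07] [-0.07 -0.11  4.35] max mm 174
```

View pics/w6.png

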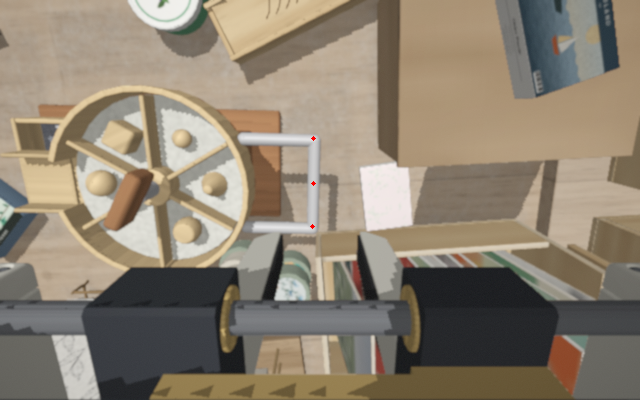

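Emit:
{"fn": "drive_tool", "kwargs": {
  "moves": [
    [0,0,0,-0.03,-0.03,0.7,40],
    [0,0,0,-0.05,-0.05,1.4,40],
    [0,0,0,-0.05,-0.08,2.1,40],
    [0,0,0,-0.05,-0.08,2.6,40],
    [0,0,0,-0.05,-0.08,2.8,40]
  ]
}}

```text
t: 11.45
ee_pos: [0.5326, -0.2679, 0.1724]
orientation: [[-0.946, 0.324, -0.005], [0.324, 0.946, 0.003], [0.006, 0.001, -1.0]]
wrist_force: [-0.3, 0.2, -0.4]
width: 0.0398
```

```bash
python3 - <<'E'
from h import *
import cv2
wcam();im=vision.get_image('wrist').copy()
s=telemetry.get_state();print(s['t'],s['ee_pos'],s['wrist_force'],s['q'])
p=np.array([.534,-.265,.115])
cv2.circle(im,tuple(int(round(v)) for v in proj('wrist',p)),2,(255,0,0),-1)
cv2.imwrite('pics/w7.png',im[:,:,::-1])
chain([((.534,-.265,.11),71)])
E
```

```text
11.5 [ 0.53276044 -0.26793456  0.17243559] [-0.74119537 -0.00651873 -1.27266898] [-5.51795458e-01  1.60826499e-01  1.56544478e+00 -2.41689167e-04
  1.42122368e+00 -1.79240642e+00]
[ 0.01 -0.04  0.01] [-0.01  0.08  1.56] max mm 63
```

View pics/w7.png

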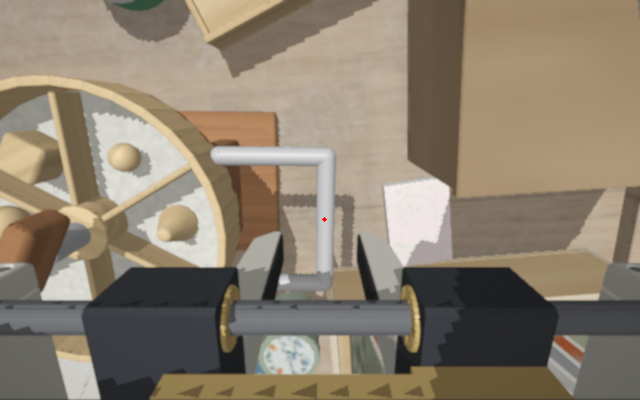

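Emit:
{"fn": "drive_tool", "kwargs": {
  "moves": [
    [0,0,0,0,0.05,0.5,40],
    [0,0,0,0,0.08,1,40],
    [0,0,0,0,0.08,1.4,40],
    [0,0,0,0,0.08,1.56,40],
    [0,0,0,0,0.08,1.56,25]
  ],
  "grip_force": 12
}}

```text
t: 12.0
ee_pos: [0.5354, -0.2652, 0.1133]
orientation: [[-0.946, 0.323, -0.001], [0.323, 0.946, 0.001], [0.002, 0.0, -1.0]]
wrist_force: [0.2, 1.3, -1.3]
width: 0.0355
```

Emit:
{"fn": "drive_tool", "kwargs": {
  "moves": [
    [0,0,0,0,0,0,20],
    [0,0,0,0,0,0,14],
    [0,0,0,0,0,0,10],
    [0,0,0,0,0,0,8],
    [0,0,0,0,0,0,8]
  ]
}}

```text
t: 12.5
ee_pos: [0.5365, -0.2655, 0.115]
orientation: [[-0.947, 0.323, 0.001], [0.323, 0.947, -0.001], [-0.002, -0.0, -1.0]]
wrist_force: [0.6, 0.6, 4.2]
width: 0.0114
```

```bash
python3 - <<'E'
from h import *
s=telemetry.get_state();print(s['t'],s['ee_pos'],s['orientation'],s['wrist_force'],s['width'])
# arc shifts: tool y=+disp x, tool z down
for th in np.arange(0,1.06,.05):
    a0=np.arctan2(7,242);R=np.hypot(7,242)
    print(round(th,2),'dy',round((R*np.cos(a0+th)-242)/40,2),'dz',round(-(R*np.sin(a0+th)-7)/40,2))
E
```

```text
12.5 [ 0.53652924 -0.26550328  0.11499336] [[-9.46503599e-01  3.22689854e-01  1.48144600e-03]
 [ 3.22689360e-01  9.46504757e-01 -5.67474547e-04]
 [-1.58531397e-03 -5.90698378e-05 -9.99998742e-01]] [0.63359534 0.62036728 4.2498959 ] 0.01135464501946036
0.0 dy 0.0 dz -0.0
0.05 dy -0.02 dz -0.3
0.1 dy -0.05 dz -0.6
0.15 dy -0.09 dz -0.9
0.2 dy -0.16 dz -1.2
0.25 dy -0.23 dz -1.49
0.3 dy -0.32 dz -1.78
0.35 dy -0.43 dz -2.06
0.4 dy -0.55 dz -2.34
0.45 dy -0.68 dz -2.61
0.5 dy -0.82 dz -2.88
0.55 dy -0.98 dz -3.14
0.6 dy -1.16 dz -3.39
0.65 dy -1.34 dz -3.63
0.7 dy -1.54 dz -3.86
0.75 dy -1.74 dz -4.08
0.8 dy -1.96 dz -4.29
0.85 dy -2.19 dz -4.49
0.9 dy -2.43 dz -4.67
0.95 dy -2.67 dz -4.85
1.0 dy -2.93 dz -5.01
1.05 dy -3.19 dz -5.16
```

Emit:
{"fn": "drive_tool", "kwargs": {
  "moves": [
    [0,0,0,0,0,-0.15,8],
    [0,0,0,0,-0.02,-0.3,8],
    [0,0,0,0,-0.03,-0.45,8],
    [0,0,0,0,-0.05,-0.6,8],
    [0,0,0,0,-0.09,-0.9,8]
  ],
  "grip_force": 20
}}

```text
t: 13.0
ee_pos: [0.5352, -0.2685, 0.1494]
orientation: [[-0.947, 0.323, 0.001], [0.323, 0.947, 0.0], [-0.001, 0.001, -1.0]]
wrist_force: [5.2, -2.2, -4.4]
width: 0.0114
```

```bash
python3 - <<'E'
from h import *
import cv2
im=vision.get_image('scene')[140:310,230:450]
cv2.imwrite('pics/s8.png',cv2.resize(im[:,:,::-1],None,fx=3.5,fy=3.5,interpolation=cv2.INTER_CUBIC))
s=telemetry.get_state();print(s['t'],s['ee_pos'],s['wrist_force'],s['torque'],s['width'])
E
```

```text
13.05 [ 0.53524311 -0.26906349  0.15206165] [-0.66929168  2.50901118 -0.58030668] [ 0.59830173  0.11029513 -0.03900102] 0.011130026474528619
```

View pics/s8.png

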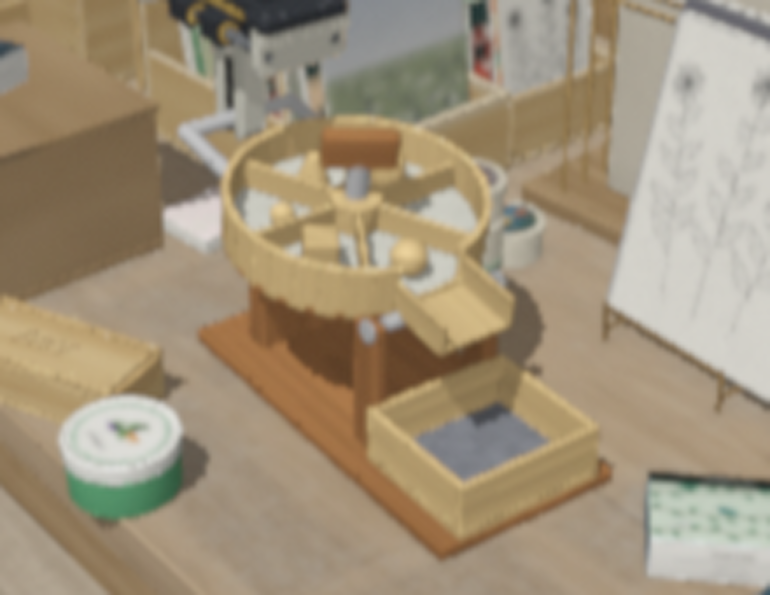

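Emit:
{"fn": "drive_tool", "kwargs": {
  "moves": [
    [0,0,0,0,-0.04,-0.2,8],
    [0,0,0,0,-0.08,-0.4,8],
    [0,0,0,0,-0.14,-0.6,8],
    [0,0,0,0,-0.2,-0.8,8],
    [0,0,0,0,-0.28,-1,8]
  ]
}}

```text
t: 13.55
ee_pos: [0.5318, -0.2783, 0.19]
orientation: [[-0.947, 0.322, 0.001], [0.322, 0.947, 0.002], [-0.001, 0.002, -1.0]]
wrist_force: [6.2, 4.4, -0.5]
width: 0.0113
```

Emit:
{"fn": "drive_tool", "kwargs": {
  "moves": [
    [0,0,0,0,-0.1,-0.25,8],
    [0,0,0,0,-0.2,-0.48,8],
    [0,0,0,0,-0.34,-0.75,8],
    [0,0,0,0,-0.48,-1,8],
    [0,0,0,0,-0.64,-1.26,8]
  ]
}}

```text
t: 14.05
ee_pos: [0.5239, -0.3011, 0.2409]
orientation: [[-0.947, 0.321, 0.001], [0.321, 0.947, 0.004], [-0.0, 0.004, -1.0]]
wrist_force: [4.6, 9.7, 3.4]
width: 0.0115
```

```bash
python3 - <<'E'
from h import *
import cv2
im=vision.get_image('scene')[140:310,230:450]
cv2.imwrite('pics/s9.png',cv2.resize(im[:,:,::-1],None,fx=3.5,fy=3.5,interpolation=cv2.INTER_CUBIC))
s=telemetry.get_state();print(s['t'],s['ee_pos'],s['wrist_force'],s['torque'],s['width'])
E
```

```text
14.1 [ 0.52351778 -0.30240415  0.24298179] [-1.91271953 13.38314027  6.91789428] [ 2.39921961  0.10702519 -0.03317711] 0.011585989536300665
```

View pics/s9.png

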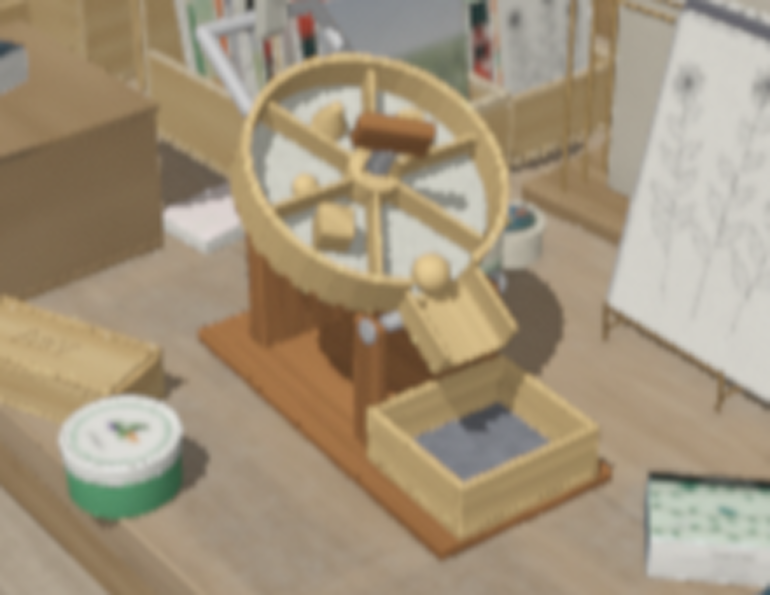

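Emit:
{"fn": "drive_tool", "kwargs": {
  "moves": [
    [0,0,0,0,-0.05,-0.3,8],
    [0,0,0,0,-0.16,-0.48,8],
    [0,0,0,0,-0.3,-0.66,8],
    [0,0,0,0,-0.46,-0.84,8],
    [0,0,0,0,-0.64,-1.02,8]
  ],
  "grip_force": 10
}}

```text
t: 14.6
ee_pos: [0.5135, -0.3284, 0.2799]
orientation: [[-0.946, 0.323, -0.003], [0.323, 0.946, 0.001], [0.003, -0.0, -1.0]]
wrist_force: [-0.9, -3.9, -7.7]
width: 0.0119
```

```bash
python3 - <<'E'
from h import *
import cv2
im=vision.get_image('scene')[140:310,230:450]
cv2.imwrite('pics/s10.png',cv2.resize(im[:,:,::-1],None,fx=3.5,fy=3.5,interpolation=cv2.INTER_CUBIC))
s=telemetry.get_state();print(s['t'],s['ee_pos'],s['wrist_force'],s['torque'],s['width'])
E
```

```text
14.65 [ 0.51308015 -0.32973692  0.28144492] [-4.21010873 -5.68821374 -6.62272637] [-0.67151861  0.76963606 -0.03738565] 0.011461047520760723
```

View pics/s10.png

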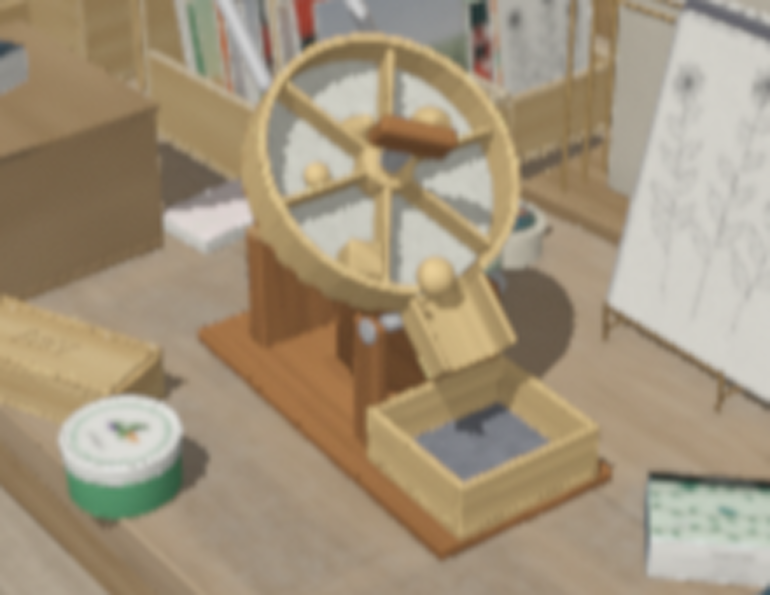

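Emit:
{"fn": "drive_tool", "kwargs": {
  "moves": [
    [0,0,0,0,-0.16,-0.11,8],
    [0,0,0,0,-0.3,-0.23,8],
    [0,0,0,0,-0.45,-0.33,8],
    [0,0,0,0,-0.6,-0.44,8],
    [0,0,0,0,-0.76,-0.54,8]
  ]
}}

```text
t: 15.15
ee_pos: [0.5051, -0.3551, 0.3049]
orientation: [[-0.947, 0.321, 0.001], [0.321, 0.947, 0.002], [-0.0, 0.002, -1.0]]
wrist_force: [-1.2, 12.5, 9.1]
width: 0.0114
```

```bash
python3 - <<'E'
from h import *
import cv2
im=vision.get_image('scene')[140:310,230:450]
cv2.imwrite('pics/s11.png',cv2.resize(im[:,:,::-1],None,fx=3.5,fy=3.5,interpolation=cv2.INTER_CUBIC))
s=telemetry.get_state();print(s['t'],s['ee_pos'],s['wrist_force'],s['torque'],s['width'])
E
```

```text
15.2 [ 0.50481399 -0.3562831   0.30585655] [-4.43947074  9.40732609  7.66813155] [ 1.65642579  0.87271923 -0.01937794] 0.011413844440388128
```

View pics/s11.png

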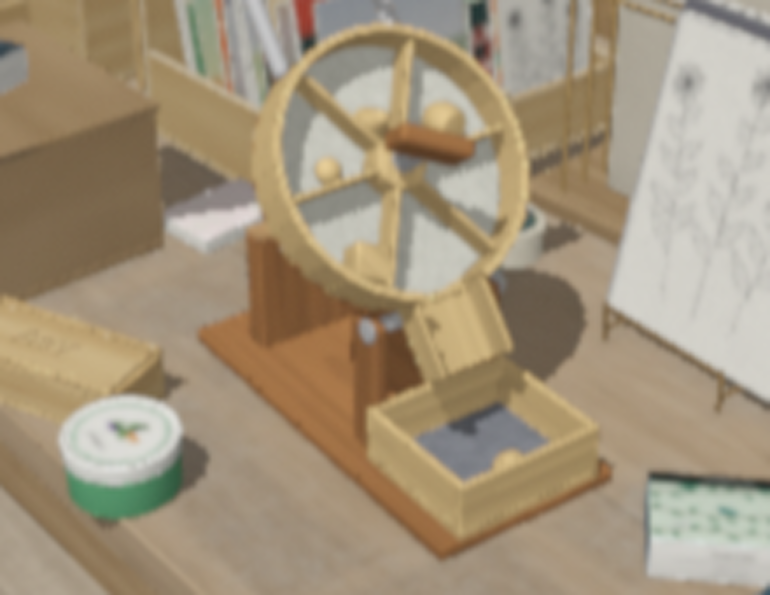

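Emit:
{"fn": "drive_tool", "kwargs": {
  "moves": [
    [0,0,0,0,0.16,0.1,8],
    [0,0,0,0,0.28,0.23,8],
    [0,0,0,0,0.42,0.36,8],
    [0,0,0,0,0.56,0.49,8],
    [0,0,0,0,0.7,0.64,8]
  ]
}}

```text
t: 15.7
ee_pos: [0.5146, -0.3289, 0.2791]
orientation: [[-0.947, 0.321, 0.002], [0.321, 0.947, 0.001], [-0.002, 0.001, -1.0]]
wrist_force: [-0.1, 7.5, 5.5]
width: 0.0116
```

Emit:
{"fn": "drive_tool", "kwargs": {
  "moves": [
    [0,0,0,0,0.17,0.17,8],
    [0,0,0,0,0.34,0.36,8],
    [0,0,0,0,0.49,0.56,8],
    [0,0,0,0,0.63,0.75,8],
    [0,0,0,0,0.75,0.94,8]
  ]
}}

```text
t: 16.2
ee_pos: [0.5244, -0.3007, 0.2398]
orientation: [[-0.947, 0.322, 0.002], [0.322, 0.947, 0.001], [-0.002, 0.001, -1.0]]
wrist_force: [1.9, 6.3, 2.2]
width: 0.0115
```

Emit:
{"fn": "drive_tool", "kwargs": {
  "moves": [
    [0,0,0,0,0.12,0.2,8],
    [0,0,0,0,0.24,0.42,8],
    [0,0,0,0,0.35,0.64,8],
    [0,0,0,0,0.45,0.86,8],
    [0,0,0,0,0.54,1.08,8]
  ]
}}

```text
t: 16.7
ee_pos: [0.5315, -0.2807, 0.1963]
orientation: [[-0.947, 0.322, 0.002], [0.322, 0.947, 0.0], [-0.002, 0.001, -1.0]]
wrist_force: [3.3, 3.8, 0.8]
width: 0.0119
```

```bash
python3 - <<'E'
from h import *
import cv2
im=vision.get_image('scene')[140:310,230:450]
cv2.imwrite('pics/s12.png',cv2.resize(im[:,:,::-1],None,fx=3.5,fy=3.5,interpolation=cv2.INTER_CUBIC))
s=telemetry.get_state();print(s['t'],s['ee_pos'],s['wrist_force'],s['torque'],s['width'])
p=(np.array(s['ee_pos'])-[.5365,-.2655,.115])/.04;print('dy',p[0]*.3256+p[1]*.9455,'dz',-p[2],'dx',-p[0]*.9455+p[1]*.3256)
E
```

```text
16.75 [ 0.53150603 -0.28002662  0.194564  ] [ 9.69385118  1.18658399 -1.55083212] [ 0.31147854 -1.48822017 -0.07595195] 0.012066190637907226
dy -0.38402399942480175 dz -1.9890999646867014 dx -0.00020163955583500648
```

View pics/s12.png

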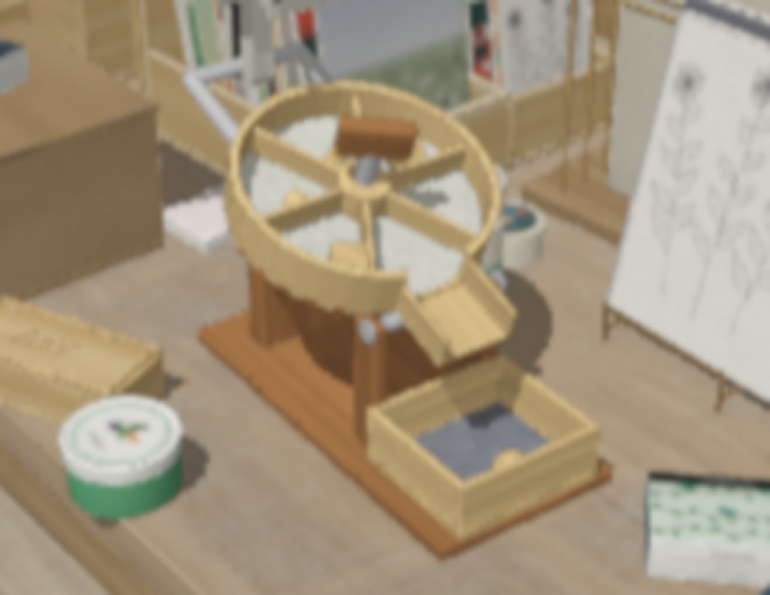

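Continue down, ending just about level without pressing.

Emit:
{"fn": "drive_tool", "kwargs": {
  "moves": [
    [0,0,0,0,0.1,0.25,8],
    [0,0,0,0,0.17,0.5,8],
    [0,0,0,0,0.23,0.75,8],
    [0,0,0,0,0.28,1,8],
    [0,0,0,0,0.31,1.2,8]
  ]
}}

```text
t: 17.25
ee_pos: [0.5357, -0.2686, 0.1475]
orientation: [[-0.947, 0.322, 0.002], [0.322, 0.947, 0.001], [-0.002, 0.001, -1.0]]
wrist_force: [6.3, 5.9, -1.0]
width: 0.0115
```

Emit:
{"fn": "drive_tool", "kwargs": {
  "moves": [
    [0,0,0,0,0.03,0.2,8],
    [0,0,0,0,0.05,0.4,8],
    [0,0,0,0,0.06,0.55,8],
    [0,0,0,0,0.07,0.65,8],
    [0,0,0,0,0.07,0.7,8]
  ]
}}

```text
t: 17.75
ee_pos: [0.5366, -0.2658, 0.1195]
orientation: [[-0.947, 0.322, 0.002], [0.322, 0.947, 0.001], [-0.002, 0.002, -1.0]]
wrist_force: [7.7, 6.0, -0.8]
width: 0.0116
```

```bash
python3 - <<'E'
from h import *
s=telemetry.get_state();print(s['t'],s['ee_pos'],s['wrist_force'],s['torque'],s['width'])
E
```

```text
17.75 [ 0.53661484 -0.26582188  0.11950838] [ 7.70025919  5.97231044 -0.84764032] [ 0.9664141  -1.34990897 -0.06302382] 0.011563287491230678
```

Emit:
{"fn": "drive_tool", "kwargs": {
  "moves": [
    [0,0,0,0,0,0.05,8],
    [0,0,0,0,0,0.1,8],
    [0,0,0,0,0,0.12,8],
    [0,0,0,0,0,0.12,8],
    [0,0,0,0,0,0.12,14]
  ]
}}

```text
t: 18.25
ee_pos: [0.536, -0.2663, 0.115]
orientation: [[-0.947, 0.322, 0.001], [0.322, 0.947, 0.0], [-0.001, 0.001, -1.0]]
wrist_force: [4.8, 2.6, 0.3]
width: 0.0133
```

Emit:
{"fn": "drive_tool", "kwargs": {
  "moves": [
    [0,0,0,0,0,0,18],
    [0,0,0,0,0,0,25],
    [0,0,0,0,0,0,32],
    [0,0,0,0,0,0,40],
    [0,0,0,0,0,0,40]
  ]
}}

```text
t: 18.75
ee_pos: [0.5352, -0.2671, 0.1156]
orientation: [[-0.946, 0.323, -0.0], [0.323, 0.946, -0.0], [0.0, -0.0, -1.0]]
wrist_force: [-0.8, 0.8, 0.6]
width: 0.0391
```

```bash
python3 - <<'E'
from h import *
import cv2
im=vision.get_image('scene')[140:310,230:450]
cv2.imwrite('pics/s13.png',cv2.resize(im[:,:,::-1],None,fx=3.5,fy=3.5,interpolation=cv2.INTER_CUBIC))
cv2.imwrite('pics/w13.png',vision.get_image('wrist')[:,:,::-1])
s=telemetry.get_state();print(s['t'],s['ee_pos'],s['wrist_force'],s['torque'],s['width'])
E
```

```text
18.85 [ 0.53530653 -0.26698004  0.11561391] [0.51161712 0.5679291  0.00529945] [-0.0201393  -0.01602354 -0.01746511] 0.04001772869297226
```

View pics/w13.png

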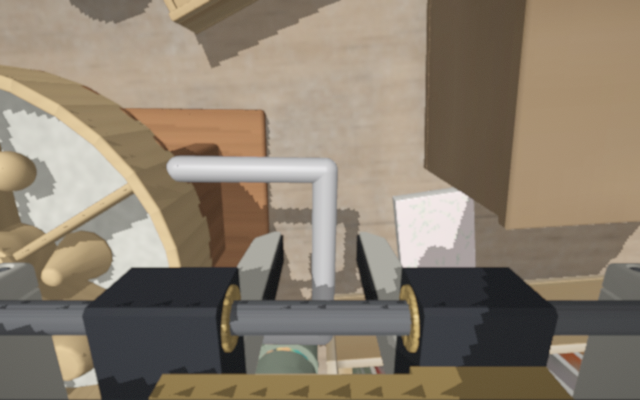

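View pics/s13.png

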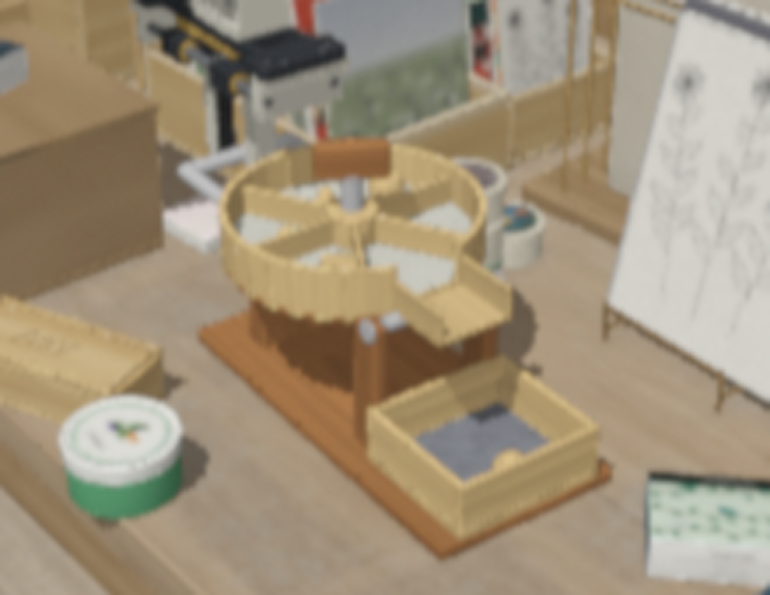

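Released, handle clear between the open fingers. Retract straight up.

Emit:
{"fn": "drive_tool", "kwargs": {
  "moves": [
    [0,0,0,0,0.05,-0.4,40],
    [0,0,0,0,0.05,-1,40],
    [0,0,0,0,0.05,-1.8,40],
    [0,0,0,0,0.05,-2.8,40],
    [0,0,0,0,0.05,-3.8,40]
  ]
}}

```text
t: 19.35
ee_pos: [0.5358, -0.2647, 0.2703]
orientation: [[-0.947, 0.323, 0.0], [0.323, 0.947, -0.0], [-0.0, -0.0, -1.0]]
wrist_force: [0.0, 0.1, 0.4]
width: 0.04
```

Emit:
{"fn": "drive_tool", "kwargs": {
  "moves": [
    [0,0,0,0,0,-1,40],
    [0,0,0,0,0,-2,40],
    [0,0,0,0.3,0,-2.8,40],
    [0,0,0,0.5,0,-3,40],
    [0,0,0,0.5,0,-3,40]
  ]
}}

```text
t: 19.85
ee_pos: [0.5171, -0.2586, 0.3907]
orientation: [[-0.946, 0.323, 0.004], [0.323, 0.946, -0.003], [-0.005, -0.001, -1.0]]
wrist_force: [-0.1, 0.2, -0.4]
width: 0.0397
```

```bash
python3 - <<'E'
from h import *
import cv2
wcam();cv2.imwrite('pics/w14.png',vision.get_image('wrist')[:,:,::-1])
im=vision.get_image('scene')[140:310,230:450]
cv2.imwrite('pics/s14.png',cv2.resize(im[:,:,::-1],None,fx=3.5,fy=3.5,interpolation=cv2.INTER_CUBIC))
s=telemetry.get_state();print(s['t'],s['ee_pos'],s['wrist_force'],s['width'])
print(proj('wrist',(.534,-.265,.115)))
E
```

```text
19.95 [ 0.51684093 -0.25832304  0.38655565] [ 0.09510442  0.35512968 -0.74124751] 0.04008691051277558
[319.23936874 174.25553821]
```

View pics/w14.png

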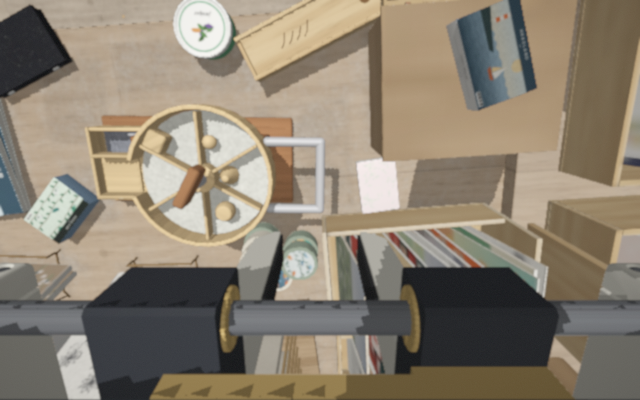

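View pics/s14.png

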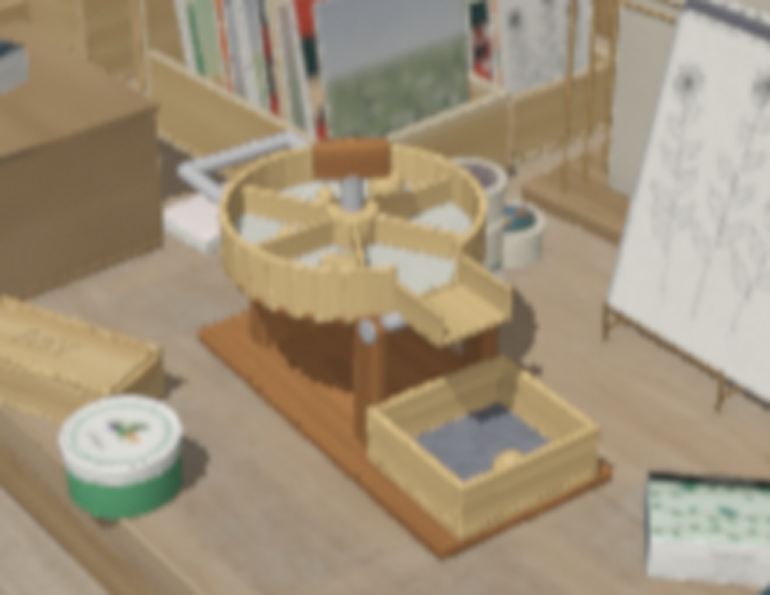

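```bash
python3 -c "
from workcell import job;print(job.hand_in())"
```

```text
the job is handed in; nothing more can be done
None
```

The large round bead is in the catch tray, the pan is back down to level, and the job is handed in. It took about 20 s of the 72 s allowed.

- **What I did:** I turned the wheel 60° counter-clockwise by its knob, which put the large bead at the spout. I tipped the pan by its handle to about 0.9 rad. That is short of the suggested 1.0, but the bead had already run out. I then lowered the pan, let go and moved the arm up clear.
- **Last checks:** The final pictures show:
  - the large bead in the tray and the other four beads still in the wheel;
  - the handle at its level position, within a pixel or so of where it should appear;
  - the tub and tag pack with no visible movement, judged by eye rather than measured.
- **Forces:** Wrist force stayed around 15 N or less in the readings I took, and read near zero after release.
- **Disagreements:** The first wrist-camera position for the knob was 3–5 mm off the later ones. I corrected it before gripping, and the final grip position matched the top camera. The networks also gave some wrong answers, such as placing small objects on the hub. I identified the large bead against the barrel from the enlarged picture.

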